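Bring the hub under the drill and lock its collar

TASK

Set the hub up for drilling: slide the carriage along its bed by the black post until it is fully home against the yellow stop under the drill, and then, with it there, swing the red lock collar by its orange post until the post lines up with the green mark (it can be turned too far). Leave the carriage home, the collar on its mark and both let go, without bumping the drill that hangs above or disturbing the tools standing around.

Things in the scene. Friction and masses are not known exactly. Their poses are not given: they have to be found in the camera images.
- carriage (a joint): Aluminium carriage, 225 x 150 mm plate, on two level rails; it carries an inclined round faceplate with a steel hub and the lock collar. Value in m: 0 = far from the stop, 0.140 = home against the yellow stop block (a hard end). It slides along the +y axis of carriage_grip and stays where it is left, drag about 5 N.
- carriage_grip (a point): Point on the axis of the carriage's upright black post (22 mm diameter, 70 mm tall), 20 mm below its top, 50 mm above the plate. Axes: z up, y the way the carriage slides home, x from the robot's side of the stand to its far side. collar_centre lies at (108, 0, 25) mm in these axes.
- collar (a joint): Red knurled lock collar, 132 mm across, 14 mm thick, captive round the hub. Value in rad: 0 = fully open, 1.10 = orange post on the green mark (locked), 1.50 = end of travel past the mark. Grows counter-clockwise seen looking down on it: the post swings along the collar's upper edge towards the stop side. Stays where left; about 3 N at the post turns it.
- collar_centre (a point): Centre of the collar's underside, on its turning axis. z is the turning axis, out of the collar: it leans 35 degrees from vertical, back towards the robot's side of the stand (towards -x of carriage_grip). This frame turns with the collar.
- collar_grip (a point): On the axis of the collar's orange post, 22 mm below its end, 28 mm above the collar. A round pin, 20 mm diameter, 50 mm long, parallel to the collar's axis (leaning 35 degrees), 75 mm from that axis on an ear at the collar's upper edge; it may turn inside a grip. z as for collar_centre. The hub inside the collar rises only 18 mm above its top face.
- lock_mark (a point): The green mark: a green block 22 mm long, 12 mm wide on the edge of the carriage's faceplate. The point is on it, 100 mm from the collar's axis, level with the collar's underside. Locked: the ear and orange post point at it, on the line from the axis. Axes as for carriage_grip.
- drill: Blue cordless drill fixed pointing down; origin on its axis at table height, axes as carriage_grip. Black chuck 42 mm wide, tip 325 mm up; body 66 to 80 mm wide from 374 to 514 mm up, grip and battery to +x. With the carriage home its axis is 60 mm beyond the collar's centre in x: an upright gripper over the orange post hits it; one tilted along the post clears it.
- column_foot (a point): Foot of the steel column that carries the drill, on its axis, 14 mm above the table: 36 mm diameter (68 mm at the foot), top 514 mm above the table, on the far side of the stand, at (52, -180) mm from the drill axis in x, y of carriage_grip; a 30 mm thick arm joins them 415 to 445 mm up.
- impact: Bystander: red and black cordless impact driver standing on its battery, 75 x 140 mm, 195 mm tall; origin under its centre. Leave alone.
- torch: Bystander: red work torch lying on the bench, 180 x 66 mm, 66 mm tall; origin under its middle. Leave alone.
- oil: Bystander: yellow oil bottle, 60 mm diameter, 150 mm tall; origin under its centre. Leave alone.

How it is judged:
By the outcome, as a careful person would: the job done as asked, in the order asked, and still so for the second after the job is handed in, with the robot touching nothing.
It also fails if it takes over 58 s, if anything falls off the work surface, if the arm or the gripper's body presses on something with over 40 N, if the wrist force passes 120 N, or if a joint passes its speed limit or range.

ROBOT

A 6-joint arm with a two-finger parallel gripper is mounted at the origin on the work surface. World frame = base frame: x ahead of the robot, y to its left, z up, the work surface at z = 0. Lengths are in mm, angles in degrees, forces in N, time in s.
With the tool pointing down it reaches from about 350 to 850 mm from the base axis. Payload 8.1 kg.
Tool frame: the origin (TCP) lies midway between the tips of the shut fingers; the grasp point (between the pads) lies 19 mm behind it (r.pinch_z is the distance from the TCP to the grasp point, in mm); z points along the fingers, y is the line along which they close (so a half turn about z gives the same grasp; the last joint's range is limited). The gripper opens to 85 mm and grips with 20 to 120 N. Pads are 22 mm wide; open, the fingers measure 114 mm over their backs; the gripper's body (76 mm by 85 mm) begins 54 mm behind the grasp point. The pads swing forward as they close: fully open they stand 13 mm farther back than shut.
Start: joints at [-75.424, 7.471, 85.268, -0, 87.261, -4.893], TCP at [199.999, -565.69, 231.292] pointing down, gripper open.
Joint ranges: [-169.43, 169.43], [-51.17, 129.36], [1.28, 143.12], [-76.62, 256.62], [0, 156.53], [-152.29, 152.29]. Speed limits (degrees/s): [136.94, 136.94, 159.86, 180, 180, 180].

INTERFACE

Orientations are given as [roll, pitch, yaw] about the fixed x, y, z axes, in that order (R = Rz(yaw) Ry(pitch) Rx(roll)).
In Python, from bench import r gives the robot as it stands.
- The arm moves only by the shell command python3 -m jog 'ROWS' [OPENING] [FORCE]. ROWS is JSON, one flat list of numbers, 6 for each row, row after row: the shift along the tool's x, y, z in m, then the turn, a rotation vector about the tool's x, y, z in rad. A call has 1 to 8 rows; each row is the pose to reach, as a shift and turn from the pose commanded when the call began, along the tool's axes at that moment; what a row does not reach only later rows make up. A row lasts 1/8 s, in which the tool goes at most 62.5 mm and 10.7 degrees, less where a joint would pass 70% of its speed; a pose out of reach is approached as far as the arm can. A call with a gripper value outside its range is refused whole. OPENING is the opening, from -1 (shut) to 1 (fully open), set as the call begins (- or left out, the last holds). The fingers move at their own pace and stop on an object; FORCE is the grip in N (left out, the last holds). Time passes only in rows, so rows that repeat a pose let the fingers close. It gives the time, the measured TCP pose, the force, the opening and the grip force at its end, in the units of the state.
- r.sense(): the state, without advancing time (a new reading comes with each control period).
- r.snapshot(name): name is "scene" or "top" or "wrist"; returns a dict with "pixels" (480x640x3 uint8, red, green, blue), "range_z" (480x640 float32, mm along the optical axis (not along the pixel's ray), 0 where there is no reading), "K" (3x3 intrinsics, pixels), "rvec" (rotation vector, rad) and "tvec" (3), from world to camera coordinates, as OpenCV has them. Camera axes: x right, y down, z forward; pixel columns grow to the right and rows downward; lengths in mm; the calibration is good to about 2 mm. The wrist camera is an equidistant fisheye: a pixel r from the principal point sees the ray r / f radians off the axis. A picture is of the moment at which its call begins.
- r.hand_in(): hands the job in; it is judged then, once.
Trained networks look in a picture, given as the dict that the camera call returned (one of the last four; its "shot" number tells which), for a name from the list of things; names that differ only in an ending like _2 or _b are one class to them, and where a whole thing is asked for, a point or a joint stands for the part that bears it (a point fixed in the world has none). Each returns a list of dicts, best first, with "score" (0 to 1); they miss things now and then, are a little off and sometimes report something else, mostly with a low value. They report only what shows in the picture. A call takes as long as a camera call.
- r.look_for(picture, target): "bbox" ([left, top, right, bottom] in pixels, round what is visible of it).
- r.outline_of(picture, target): "region" (480x640 bool, what is visible of it) and "bbox" ([left, top, right, bottom] in pixels, round what is visible of it).
The state is a dict: "time": time; "joint_pos": joint angles; "qd": joint speeds; "joint_efforts": joint torques, N m; "tool_pos": TCP position; "tcp_rot": TCP orientation; "ft_force": force on the tool from outside, world axes, zero at the start; "wrist_torque": the same for the moment, N m; "finger_gap": finger opening in mm; "grip_force": force on a finger pad.
Only numpy, scipy, OpenCV 4.12 (cv2) and the standard library are available. Lean on these libraries where they do the work, as an engineer would, in place of code of your own. Each camera call takes 0.05 s, during which the arm holds its last target. There are 200 camera calls.

## Working session

There is one attempt and no reset: what is moved stays moved. The work goes in short steps, Python scripts to look and compute and a shell command to move; the robot and the scene stay as the last step left them, time stands still between calls to the robot, and variables do not carry over. Pictures are saved under pics/ and viewed, at most 10 in all, crops included, and the job is handed in when it is done.

```bash
mkdir -p pics; ls
cat > h.py <<'E'
import numpy as np,cv2
from bench import r
from scipy.spatial.transform import Rotation as R
def pts(p,mask):
    v,u=np.nonzero(mask&(p["range_z"]>0)); z=p["range_z"][v,u]; K=p["K"]
    c=np.stack([(u-K[0,2])/K[0,0]*z,(v-K[1,2])/K[1,1]*z,z],1)
    M=cv2.Rodrigues(np.array(p["rvec"],float))[0]
    return (c-np.array(p["tvec"]).ravel())@M
def save(p,n): cv2.imwrite("pics/"+n+".png",p["pixels"][:,:,::-1])
E
python3 - <<'E'
from h import *
for cam in("scene","top"):
    p=r.snapshot(cam); save(p,cam+"0")
    for t in["carriage","carriage_grip","collar","collar_grip","lock_mark","drill","column_foot","impact","torch","oil"]:
        try:
            o=r.outline_of(p,t)
        except Exception as e: print(cam,t,e);continue
        for k in o[:1]:
            q=pts(p,k["region"])
            if len(q): print(cam,t,round(k["score"],2),np.round(k["bbox"]),np.median(q,0).round(),np.percentile(q,2,0).round(),np.percentile(q,98,0).round())
print(r.sense())
E
```

```text
pics
scene carriage 0.69 [280. 236. 366. 304.] [616.  -1. 101.] [433. -68.  36.] [655.  81. 189.]
scene carriage_grip 0.68 [280. 235. 368. 304.] [615.  -0. 107.] [434. -67.  43.] [653.  78. 187.]
scene collar 0.6 [302. 235. 353. 269.] [597.   4. 168.] [512. -54. 115.] [626.  75. 204.]
scene collar_grip 0.76 [302. 236. 350. 269.] [594.   4. 168.] [ 513. -106.  116.] [652.  74. 320.]
scene lock_mark 0.8 [280. 237. 367. 305.] [616.  -1. 104.] [434. -67.  43.] [653.  78. 187.]
scene drill 0.71 [357. 145. 440. 245.] [706.  69. 491.] [609.  42. 358.] [788. 103. 514.]
scene column_foot 0.69 [279. 234. 368. 304.] [615.  -1. 102.] [433. -67.  39.] [654.  81. 187.]
scene impact 0.82 [422. 137. 481. 195.] [526. 500. 132.] [466. 447.   3.] [559. 600. 195.]
scene torch 0.62 [150. 347. 217. 409.] [ 608. -453.   53.] [ 502. -489.   15.] [ 674. -415.   70.]
scene oil 0.95 [125. 289. 158. 330.] [ 394. -457.   93.] [ 367. -484.    6.] [ 407. -430.  152.]
top carriage 0.68 [293. 189. 361. 273.] [537.  20. 132.] [430. -57.  51.] [635.  95. 198.]
top carriage_grip 0.77 [298. 188. 360. 275.] [536.  20. 12
[... 765 characters left out ...]
23.  153.]
{'time': 1.1, 'joint_pos': array([-7.54254870e+01,  7.47230204e+00,  8.52684229e+01, -7.55273170e-04,
        8.72611825e+01, -4.89611206e+00]), 'qd': array([ 0.06135724, -0.04293905,  0.08128386,  0.05277128, -0.04298991,
        0.04035366]), 'joint_efforts': array([-2.14441116e-04, -5.69330442e+01, -5.00872064e+01, -1.63165655e-04,
        1.42811848e-03,  7.68571510e-06]), 'tool_pos': array([ 199.97994148, -565.69016255,  231.27439317]), 'tcp_rot': array([-1.79998035e+02,  5.88863241e-04,  1.94706612e+01]), 'ft_force': array([ 0.70949919, -0.03556348, -0.62197553]), 'wrist_torque': array([0.03830171, 0.03846277, 0.01282888]), 'grip_force': 0.0, 'finger_gap': 85.35073607027414}
```

```bash
python3 - <<'E'
import cv2,numpy as np
a=cv2.imread("pics/scene0.png")[130:330,240:460]; b=cv2.imread("pics/top0.png")[80:290,220:410]
a=cv2.resize(a,(400,364),interpolation=cv2.INTER_CUBIC);b=cv2.resize(b,(400,442),interpolation=cv2.INTER_CUBIC)
a=cv2.copyMakeBorder(a,0,78,0,0,cv2.BORDER_CONSTANT)
cv2.imwrite("pics/c0.png",np.hstack([a,b]))
E
cat > seg.py <<'E'
from h import *
import sys
def colour(p,box=None):
    hsv=cv2.cvtColor(p["pixels"],cv2.COLOR_RGB2HSV);h,s,v=[hsv[:,:,i].astype(int) for i in range(3)]
    return dict(orange=(h>=8)&(h<=20)&(s>140)&(v>100),red=((h<7)|(h>173))&(s>130)&(v>60),green=(h>40)&(h<85)&(s>90)&(v>50),yellow=(h>21)&(h<35)&(s>140)&(v>90),black=(v<60))
def report(cam,p):
    for c,m in colour(p).items():
        n,l,st,ce=cv2.connectedComponentsWithStats(m.astype(np.uint8))
        for i in range(1,n):
            if st[i,4]<12: continue
            q=pts(p,l==i)
            if not len(q): continue
            md=np.median(q,0)
            if 380<md[0]<800 and -200<md[1]<320 and md[2]>20: print(cam,c,st[i],md.round(),np.percentile(q,5,0).round(),np.percentile(q,95,0).round())
if __name__=="__main__":
    for cam in("scene","top"): report(cam,r.snapshot(cam))
E
python3 seg.py
```

```text
scene orange [359 222  37  47 216] [585. 170.  47.] [510. 163.  25.] [660. 178.  60.]
scene orange [326 248   5  13  39] [603. -19. 192.] [593. -26. 179.] [609. -10. 208.]
scene red [326 235  26  33 294] [601.  28. 170.] [556. -27. 140.] [620.  73. 186.]
scene red [302 249   7  14  69] [540. -44. 135.] [519. -54. 121.] [561. -24. 149.]
scene green [356 251  11  10  95] [642.  56. 174.] [615.  50. 116.] [653.  88. 183.]
scene yellow [360 221  36  42  63] [582. 173.  58.] [508. 166.  53.] [659. 181.  63.]
scene black [380 168  33  34 568] [693.  73. 492.] [662.  65. 468.] [722.  93. 495.]
scene black [364 202  18  10  88] [640.  75. 355.] [625.  69. 344.] [647.  93. 366.]
top orange [339 200   8  16 115] [586. -18. 216.] [570. -27. 187.] [606. -10. 226.]
top orange [270 209   4  31  36] [563. 176.  40.] [526. 172.  26.] [602. 179.  54.]
top red [303 194  52  53 997] [564.  18. 151.] [504. -42. 109.] [610.  75. 182.]
top green [308 185   7  11  50] [636.  60. 178.] [616.  52. 166.] [647.  65. 313.]
top yellow [270 212   2  20  20] [569. 177.  58.] [545. 175.  53.] [593. 179.  60.]
top yellow [263 234   7  16  21] [506. 184.  58.] [492. 181.  52.] [531. 195.  61.]
top black [285 114  19  42 632] [698.  84. 494.] [664.  70. 486.] [731.  97. 497.]
top black [368 171  27   4  63] [629. -88. 438.] [ 628. -109.  427.] [632. -65. 451.]
top black [324 226   8   6  38] [541.  18. 158.] [534.  10. 152.] [546.  26. 164.]
top black [322 260   7   7  32] [451.  27. 126.] [446.  20. 121.] [458.  33. 129.]
```

View pics/c0.png

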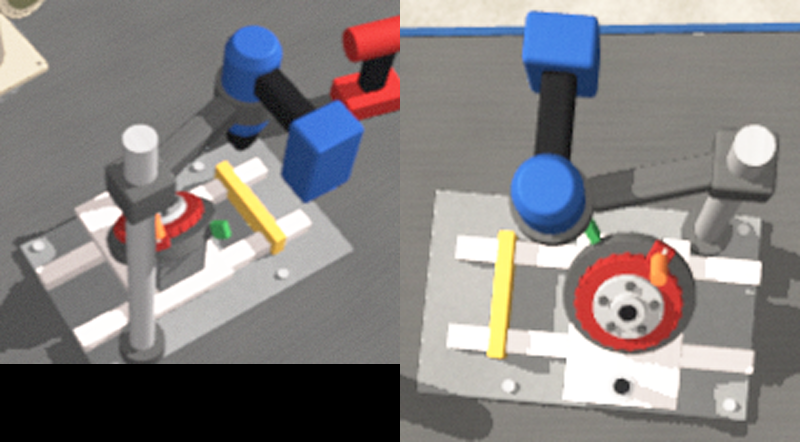

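```bash
cat > m.py <<'E'
from seg import *
def comp(p,c,lo,hi):
    m=colour(p)[c]; v,u=np.nonzero(m&(p["range_z"]>0)); q=pts(p,m); k=np.all((q>lo)&(q<hi),1); return q[k]
E
python3 - <<'E'
from m import *
def pca(q):
    q=q[:,:2]; c=q.mean(0); d=np.linalg.svd(q-c)[2][0]; return c.round(1),np.degrees(np.arctan2(d[1],d[0])).round(2),len(q)
for cam in("top","scene"):
    p=r.snapshot(cam)
    # yellow stop
    q=np.vstack([comp(p,c,(450,140,15),(720,220,70)) for c in("orange","yellow")]); print(cam,"stop",pca(q), np.median(q[:,2]))
    # plate: bright, z range
    hsv=cv2.cvtColor(p["pixels"],cv2.COLOR_RGB2HSV); q=pts(p,(hsv[:,:,2]>150)&(hsv[:,:,1]<60))
    k=(q[:,0]>380)&(q[:,0]<740)&(q[:,1]>-200)&(q[:,1]<320)&(q[:,2]>15)&(q[:,2]<75); z=q[k]
    print(np.histogram(z[:,2],bins=np.arange(15,76,4)))
    pl=z[(z[:,2]>48)&(z[:,2]<66)]
    if len(pl)>20: print("plate",cv2.minAreaRect(pl[:,:2].astype(np.float32)),np.percentile(pl,[2,98],0).round())
    # black post
    q=comp(p,"black",(425,-20,60),(475,70,140)); print("post",len(q),q.mean(0).round(1),np.percentile(q,[3,97],0).round(1))
    # blue drill top
    h,s=hsv[:,:,0],hsv[:,:,1]; q=pts(p,(h>100)&(h<125)&(s>120)); q=q[(q[:,2]>508)&(q[:,0]<695)&(q[:,0]>590)]
    print("drill",np.percentile(q,[2,50,98],0).round())
    for c,lo,hi in(("orange",(550,-60,150),(630,10,240)),("green",(600,30,130),(670,100,200))):
        q=comp(p,c,lo,hi); print(c,len(q),np.median(q,0).round(1))
E
```

```text
top stop (array([570.1, 175.9]), np.float64(173.57), 117) 55.177498042003435
(array([1495,  301,   35,  113,  641,  791,  175,   14,   92,  581,  680,
        186,   15,    8,    3]), array([15, 19, 23, 27, 31, 35, 39, 43, 47, 51, 55, 59, 63, 67, 71, 75]))
plate ((556.265380859375, 65.1295394897461), (264.6665954589844, 252.93545532226562), 84.31458282470703) [[426. -57.  50.]
 [642.  99.  62.]]
post 30 [451.2  26.3 124.6] [[445.6  18.7 121.5]
 [459.1  34.5 130.9]]
drill [[599.  68. 509.]
 [624.  92. 514.]
 [650. 117. 517.]]
orange 114 [587.1 -18.1 214.4]
green 48 [636.   59.8 178. ]
scene stop (array([586.1, 171.7]), np.float64(-4.58), 305) 51.206946967975874
(array([1070,  220,   88,  191,  655,  537,  113,   45,  126,  466,  429,
         66,   12,    7,    6]), array([15, 19, 23, 27, 31, 35, 39, 43, 47, 51, 55, 59, 63, 67, 71, 75]))
plate ((576.41845703125, 60.0377197265625), (274.7916564941406, 268.78717041015625), 78.18984985351562) [[427. -63.  49.]
 [658.  79.  61.]]<stdin>:15: RuntimeWarning: Mean of empty slice.
  ret = um.true_divide(
Traceback (most recent call last):
IndexError: index -1 is out of bounds for axis 0 with size 0
```

```bash
cat > go.py <<'E'
from h import *
psi=-6.0
A=R.from_euler("z",psi,degrees=True).as_matrix(); xc,yc=A[:,0],A[:,1]
def ori(tilt=0):  # tool z = down, leaning tilt: pointing forward along +xc
    t=np.radians(tilt); z=np.sin(t)*xc-np.array([0,0,np.cos(t)]); y=-yc; return R.from_matrix(np.stack([np.cross(y,z),y,z],1))
def delta(pos,rot):
    s=r.sense(); T=R.from_euler("xyz",s["tcp_rot"],degrees=True)
    print("now",s["time"],s["tool_pos"].round(1),s["tcp_rot"].round(1),s["joint_pos"].round(0))
    print("->",(T.inv().apply(np.array(pos)-s["tool_pos"])/1000).round(4),(T.inv()*rot).as_rotvec().round(4))
E
python3 -c "
from go import *
delta((452,26,200),ori())"
```

```text
now 1.3 [ 200.  -565.7  231.3] [-180.    -0.    19.5] [-75.   7.  85.   0.  87.  -5.]
-> [ 0.4348 -0.4739  0.0313] [-0.     -0.      0.4445]
```

```bash
python3 -m jog '[0.0435,-0.0474,0,0,0,0.05, 0.087,-0.0948,0,0,0,0.11, 0.13,-0.142,0,0,0,0.17, 0.174,-0.19,0,0,0,0.22, 0.2175,-0.237,0.0,0,0,0.28, 0.261,-0.2844,0.01,0,0,0.33, 0.304,-0.332,0.02,0,0,0.39, 0.348,-0.379,0.031,0,0,0.4445]' 0.4 && python3 -c "
from go import *
delta((452,26,200),ori())"
```

```text
time: 2.3
tool_pos: [395.8, -105.9, 203.4]
tcp_rot: [180.0, -0.1, -6.1]
ft_force: [1.3, -0.8, 0.1]
finger_gap: 59.8
grip_force: 0.0
now 2.3 [ 395.8 -105.9  203.4] [ 1.8e+02 -1.0e-01 -6.1e+00] [-22. -23. 116.  -0.  87.  74.]
-> [ 0.0418 -0.1372  0.0034] [ 0.0005 -0.0018 -0.0022]
```

```bash
python3 -m jog '[0.018,-0.0575,0,0,0,0, 0.035,-0.115,0.0,0,0,0, 0.042,-0.137,0.003,0,0,0, 0.042,-0.137,0.003,0,0,0, 0.042,-0.137,0.003,0,0,0]'
python3 - <<'E'
from go import *
from seg import *
delta((452,26,92),ori())
p=r.snapshot("wrist"); save(p,"w1")
for cam in("top","scene"): report(cam,r.snapshot(cam))
E
```

```text
time: 2.92
tool_pos: [451.0, 23.6, 200.1]
tcp_rot: [180.0, 0.0, -6.0]
ft_force: [-0.5, -0.0, 0.1]
finger_gap: 59.8
grip_force: 0.0
now 2.925 [451.   23.6 200.1] [180.   0.  -6.] [ -3. -15. 110.  -0.  85.  93.]
-> [ 0.0008 -0.0026  0.1081] [ 0.0004  0.0002 -0.    ]
top orange [270 201   4  39  48] [571. 175.  45.] [527. 170.  28.] [620. 179.  56.]
top orange [339 200   8  16 114] [587. -18. 214.] [570. -27. 187.] [606. -10. 225.]
top red [303 194  48  41 544] [590.  45. 168.] [538. -23. 131.] [614.  78. 186.]
top red [342 208  13  28 209] [554. -35. 147.] [527. -48. 127.] [581. -24. 165.]
top green [308 185   7  11  51] [636.  60. 178.] [617.  52. 165.] [647.  65. 300.]
top yellow [271 201   2  20  20] [600. 174.  58.] [575. 172.  54.] [624. 175.  62.]
top yellow [269 222   2  20  20] [541. 179.  57.] [517. 177.  52.] [565. 181.  63.]
top yellow [263 243   6   7  12] [494. 184.  59.] [492. 183.  55.] [507. 196.  64.]
top black [285 114  19  42 636] [698.  84. 494.] [664.  70. 486.] [731.  97. 496.]
top black [368 171  27   4  68] [629. -87. 438.] [ 627. -110.  426.] [632. -66. 451.]
top black [324 226   8   6  38] [541.  18. 158.] [533.  10. 152.] [546.  26. 164.]
scene orange [359 222  37  47 220] [585. 170.  46.] [509. 163.  25.] [659. 178.  59.]
scene orange [326 248   5  13  39] [604. -20. 194.] [591. -26. 178.] [610. -10. 208.]
scene red [326 235  26  33 296] [602.  29. 170.] [557. -28. 140.] [621.  73. 186.]
scene red [302 249   7  14  68] [540. -44. 135.] [518. -53. 121.] [560. -24. 150.]
scene green [356 251  11  10  95] [643.  57. 173.] [615.  49. 117.] [653.  88. 184.]
scene yellow [359 220  38  43  83] [581. 176.  58.] [499. 167.  54.] [658. 185.  62.]
scene black [281 168  49  45 868] [466.  -4. 304.] [447. -40. 253.] [489.  74. 370.]
scene black [380 168  33  34 566] [693.  73. 492.] [662.  65. 468.] [722.  93. 496.]
scene black [364 202  18  10  93] [641.  75. 357.] [625.  69. 344.] [647.  92. 366.]
```

View pics/w1.png

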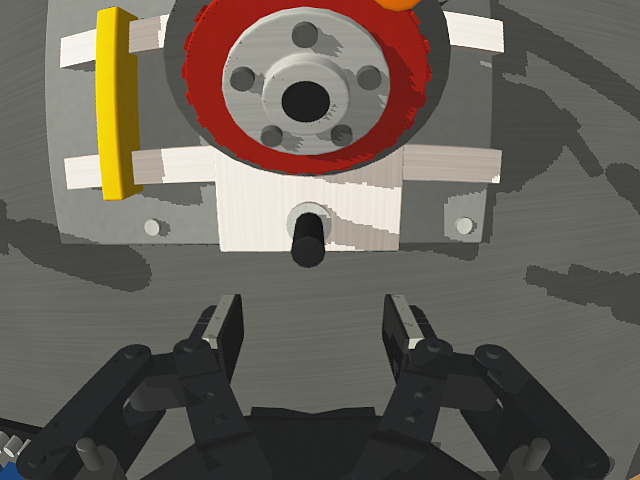

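```bash
python3 -m jog '[0.001,-0.002,0.045,0,0,0, 0.001,-0.002,0.085,0,0,0, 0.001,-0.002,0.106,0,0,0, 0.001,-0.002,0.106,0,0,0, 0.001,-0.002,0.106,0,0,0]' && python3 -m jog '[0,0,0,0,0,0,0,0,0,0,0,0,0,0,0,0,0,0,0,0,0,0,0,0,0,0,0,0,0,0]' -1 60
```

```text
time: 3.7
tool_pos: [453.2, 25.5, 95.4]
tcp_rot: [-180.0, -0.1, -6.1]
ft_force: [0.8, -0.2, 0.2]
finger_gap: 59.8
grip_force: 0.0
time: 4.32
tool_pos: [453.2, 26.1, 95.3]
tcp_rot: [-180.0, -0.1, -6.0]
ft_force: [-1.3, 0.0, 5.8]
finger_gap: 20.6
grip_force: 58.6
```

```bash
python3 -m jog '[0,-0.008,0,0,0,0, 0,-0.018,0,0,0,0, 0,-0.028,0,0,0,0, 0,-0.038,0,0,0,0, 0,-0.048,0,0,0,0, 0,-0.056,0,0,0,0, 0,-0.060,0,0,0,0]' && python3 -m jog '[0,-0.002,0,0,0,0, 0,-0.004,0,0,0,0, 0,-0.006,0,0,0,0, 0,-0.008,0,0,0,0, 0,-0.010,0,0,0,0, 0,-0.012,0,0,0,0]'
```

```text
time: 5.2
tool_pos: [459.1, 85.5, 95.3]
tcp_rot: [179.9, -0.1, -6.0]
ft_force: [-4.1, -5.0, 7.8]
finger_gap: 20.4
grip_force: 59.4
time: 5.95
tool_pos: [460.3, 97.1, 95.4]
tcp_rot: [179.9, -0.0, -6.0]
ft_force: [-4.9, -4.4, 8.5]
finger_gap: 20.4
grip_force: 59.4
```

```bash
python3 -m jog '[0,-0.001,0,0,0,0, 0,-0.002,0,0,0,0, 0,-0.003,0,0,0,0, 0,-0.004,0,0,0,0]' ;python3 -m jog '[0,-0.001,0,0,0,0, 0,-0.002,0,0,0,0, 0,-0.003,0,0,0,0, 0,-0.004,0,0,0,0]'
```

```text
time: 6.45
tool_pos: [460.7, 101.1, 95.3]
tcp_rot: [179.9, -0.0, -6.0]
ft_force: [-4.8, -4.6, 9.3]
finger_gap: 20.4
grip_force: 59.4
time: 6.95
tool_pos: [461.1, 105.1, 95.3]
tcp_rot: [179.9, -0.0, -6.0]
ft_force: [-5.3, -4.6, 7.8]
finger_gap: 20.7
grip_force: 59.4
```

Run:
```python
from seg import *
p=r.snapshot("top"); save(p,"t2"); report("top",p); q=r.snapshot("scene"); report("scene",q); w=r.snapshot("wrist"); cv2.imwrite("pics/m2.png",np.hstack([cv2.resize(p["pixels"][150:290,240:400],(400,350)),cv2.resize(w["pixels"],(400,350))])[:,:,::-1])
```

```text
top orange [307 197   9  16 111] [594.  60. 215.] [578.  52. 187.] [615.  69. 226.]
top red [273 192  47  42 546] [597. 125. 166.] [540.  52. 126.] [621. 157. 186.]
top red [311 204  14  34 233] [563.  43. 149.] [533.  31. 126.] [593.  53. 167.]
top black [284 114  20  42 638] [697.  84. 494.] [663.  70. 486.] [731.  97. 497.]
top black [368 171  27   5  75] [629. -86. 439.] [ 627. -110.  427.] [632. -65. 450.]
top black [294 223   8   7  42] [547.  97. 158.] [542.  87. 154.] [554. 105. 164.]
scene orange [345 227  12  21 143] [601.  54. 205.] [579.  47. 174.] [615.  73. 224.]
scene orange [380 246  16  22  32] [644. 166.  56.] [607. 146.  28.] [661. 178. 103.]
scene red [329 224  48  31 423] [602.  75. 167.] [561.  29. 143.] [627. 148. 186.]
scene green [381 238  11   9  84] [650. 134. 175.] [637. 128. 164.] [660. 145. 182.]
scene yellow [381 246  16  17  39] [645. 168.  60.] [609. 128.  54.] [660. 179. 163.]
scene black [380 168  33  34 564] [693.  73. 492.] [662.  65. 468.] [722.  93. 495.]
scene black [319 184  27  25 320] [485.  79. 248.] [460.  65. 194.] [500. 109. 269.]
scene black [364 202  18  10  91] [640.  74. 357.] [624.  68. 343.] [647.  91. 366.]
```

View pics/m2.png

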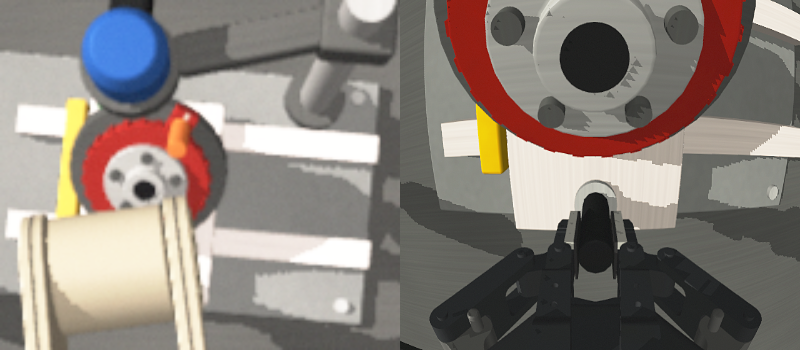

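```bash
for i in 1 2 3; do python3 -m jog '[0,-0.001,0,0,0,0, 0,-0.002,0,0,0,0]' | grep -E "pos|ft"; done
```

```text
tool_pos: [461.3, 107.1, 95.4]
ft_force: [-5.1, -4.2, 8.7]
tool_pos: [461.4, 108.2, 95.3]
ft_force: [-5.5, -12.8, 11.6]
tool_pos: [461.4, 108.3, 95.3]
ft_force: [-7.3, -23.2, 13.7]
```

```bash
sed -i 's/psi=-6.0/psi=-5.7/' go.py; python3 -m jog '[0,0.001,0,0,0,0,0,0.002,0,0,0,0,0,0.002,0,0,0,0,0,0.002,0,0,0,0]' 0.2 && python3 -m jog '[0,0,-0.03,0,0,0,0,0,-0.07,0,0,0,0,0,-0.12,0,0,0,-0.03,0,-0.16,0,0,0, -0.06,0,-0.18,0,0,0, -0.06,0,-0.18,0,0,0]'
cat > post.py <<'E'
from go import *
from m import *
from scipy.optimize import least_squares
a=-np.sin(np.radians(35))*xc+np.array([0,0,np.cos(np.radians(35))]); u=np.cross(yc,a); 
if u[2]<0:u=-u
C=np.array([461.4,108.3,0])+108*xc+np.array([0,0,132.])
def loc(q): d=q-C; return np.stack([d@u,d@yc,d@a],-1)
if __name__=="__main__":
    for cam in("top","scene"):
        p=r.snapshot(cam)
        q=loc(comp(p,"orange",(560,20,150),(660,200,260))); q=q[(q[:,2]>16)&(q[:,2]<72)]
        cp=-cv2.Rodrigues(np.array(p["rvec"],float))[0].T@np.array(p["tvec"]).ravel(); v=loc(cp); v=v[:2]/np.linalg.norm(v[:2])
        s=least_squares(lambda c:np.hypot(q[:,0]-c[0],q[:,1]-c[1])-10,np.median(q[:,:2],0)-6*v,loss="soft_l1").x
        print(cam,"orange n",len(q),"med",np.median(q,0).round(1),"axis",s.round(1),"r",np.hypot(*s).round(1),"phi",np.degrees(np.arctan2(s[1],s[0])).round(1),"top",np.percentile(q[:,2],[2,98]).round(1))
        q=comp(p,"green",(600,80,130),(700,180,200)); g=loc(q); 
        if len(g): m=np.median(g,0); print("green",len(g),m.round(1),"phi",np.degrees(np.arctan2(m[1],m[0])).round(1))
        q=comp(p,"red",(480,0,80),(700,200,200)); g=loc(q); g=g[abs(g[:,2]-14)<6]; 
        if len(g): print("red",len(g),np.percentile(g,[1,99],0).round(0).tolist(),np.median(g[:,2]).round(1))
        q=comp(p,"black",(430,70,60),(490,140,140)); print("post",len(q),q.mean(0).round(1) if len(q) else "")
E
python3 post.py
```

```text
time: 8.35
tool_pos: [461.2, 109.8, 94.1]
tcp_rot: [-180.0, -0.0, -6.0]
ft_force: [0.6, -0.2, -0.6]
finger_gap: 50.8
grip_force: 0.0
time: 9.1
tool_pos: [401.7, 116.5, 276.6]
tcp_rot: [-179.9, -0.3, -5.9]
ft_force: [-0.1, -1.0, -0.5]
finger_gap: 51.3
grip_force: 0.0
top orange n 106 med [ 71.4 -31.9  51.3] axis [ 63.9 -30.8] r 70.9 phi -25.7 top [17.8 67.6]
red 925 [[-66.0, -63.0, 9.0], [81.0, 65.0, 19.0]] 14.4
post 1 [460.3 116.  124.2]
scene orange n 129 med [ 73.  -36.8  41.3] axis [ 65.1 -34.5] r 73.7 phi -27.9 top [18.5 64.7]
green 79 [ 88.6  47.5 -10. ] phi 28.2
red 280 [[-9.0, -68.0, 8.0], [85.0, 57.0, 15.0]] 12.6
post 0
```

```bash
python3 -c "
from post import *
print(C,a,u)
delta(C+67*u-33*yc+120*a,ori(35))"
```

```text
[568.86600156  97.57346703 132.        ] [-0.57074043  0.05696747  0.81915204] [ 0.8151018  -0.08135798  0.57357644]
now 9.2 [401.8 116.  273.9] [-180.   -0.   -6.] [  9. -23. 108.  -0.  94. 105.]
-> [0.1543 0.034  0.0053] [ 0.0013  0.61   -0.0047]
```

```bash
python3 -m jog '[0.0,0.0,0,0,0.15,0, 0.01,0.0,0,0,0.30,0, 0.04,0.01,0,0,0.45,0, 0.08,0.02,0,0,0.58,0, 0.12,0.03,0.003,0,0.61,-0.004, 0.154,0.034,0.005,0,0.61,-0.004, 0.154,0.034,0.005,0,0.61,-0.004,0.154,0.034,0.005,0,0.61,-0.004]'
python3 - <<'E'
from post import *
delta(C+67*u-33*yc+24*a,ori(35))
p=r.snapshot("wrist"); save(p,"w3"); print(p["K"],p["rvec"],p["tvec"])
E
```

```text
time: 10.2
tool_pos: [550.6, 65.7, 267.3]
tcp_rot: [179.9, -34.8, -5.7]
ft_force: [-1.1, -0.6, 0.8]
finger_gap: 51.3
grip_force: 0.0
now 10.2 [550.6  65.7 267.3] [179.9 -34.8  -5.7] [  6. -33. 123.  -8.  56. 104.]
-> [ 0.002  -0.0007  0.0954] [ 0.0026  0.0039 -0.0006]
[[371.64829954   0.         312.51123431]
 [  0.         371.64829954 237.90361562]
 [  0.           0.           1.        ]] [ 1.95934672 -2.16658773  0.33243625] [121.02768442 626.51380731 253.23192716]
```

View pics/w3.png

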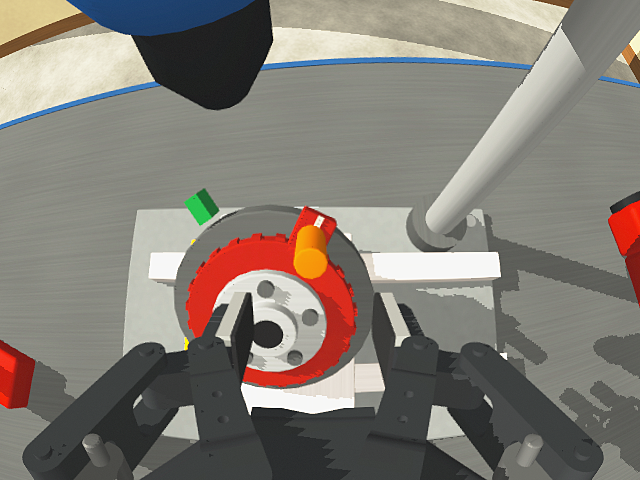

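```bash
cat > wr.py <<'E'
from post import *
def rays(p,uv):
    K=p["K"]; x=(uv[:,0]-K[0,2])/K[0,0]; y=(uv[:,1]-K[1,2])/K[1,1]; th=np.hypot(x,y); k=np.tan(th)/np.maximum(th,1e-9)
    return np.stack([x*k,y*k,np.ones_like(x)],1)
def wpts(p,m):
    v,u_=np.nonzero(m&(p["range_z"]>0)); c=rays(p,np.stack([u_,v],1).astype(float))*p["range_z"][v,u_][:,None]
    return loc((c-np.array(p["tvec"]).ravel())@cv2.Rodrigues(np.array(p["rvec"],float))[0])
def wrist(save_as=None):
    p=r.snapshot("wrist")
    if save_as: save(p,save_as)
    c=colour(p); o=wpts(p,c["orange"]); o=o[(np.hypot(o[:,0],o[:,1])<110)&(o[:,2]<75)]
    e=o[o[:,2]>60]; print("end",len(e),e.mean(0).round(1) if len(e) else "")
    s=o[(o[:,2]>16)&(o[:,2]<61)]
    f=least_squares(lambda x:np.hypot(s[:,0]-x[0],s[:,1]-x[1])-10,np.median(s[:,:2],0),loss="soft_l1").x; print("side",len(s),f.round(1),np.degrees(np.arctan2(f[1],f[0])).round(1))
    g=wpts(p,c["green"]); g=g[(np.hypot(g[:,0],g[:,1])<125)&(np.hypot(g[:,0],g[:,1])>75)]
    print("green",len(g),g.mean(0).round(1),np.percentile(g,[2,98],0).round(1).tolist()) if len(g) else 0
    if len(g):
        t=g[g[:,2]>np.percentile(g[:,2],97)-2.5]; rc=cv2.minAreaRect(t[:,:2].astype(np.float32)); print("green top",t.mean(0).round(1),rc,"phi",np.degrees(np.arctan2(rc[0][1],rc[0][0])).round(1))
    d=wpts(p,c["red"]); d=d[(abs(d[:,2]-14)<3)&(np.hypot(d[:,0],d[:,1])<80)]; print("red",np.median(d[:,2]).round(1))
    # collar outer rim fit: farthest points per angle
    b=d[np.hypot(d[:,0],d[:,1])>60]; b=b[np.hypot(b[:,0],b[:,1])<70]
    W=wpts(p,(p["pixels"].max(2)<45)); W=W[np.hypot(W[:,0],W[:,1])<12]; print("bore",len(W),W.mean(0).round(1) if len(W) else "")
    return p
if __name__=="__main__":
    import sys; wrist(*sys.argv[1:])
E
python3 wr.py
```

```text
end 844 [ 64.9 -31.8  64.3]
side 582 [ 63.7 -31.4] -26.3
green 700 [82.5 51.2 -4.6] [[71.5, 42.8, -21.2], [92.8, 61.2, 1.9]]
green top [81.6 52.7  0.7] ((81.45134735107422, 52.780784606933594), (21.789445877075195, 12.448814392089844), 30.167644500732422) phi 32.9
red 14.5
bore 59 [ 3.8 -2.6 33.7]
```

```bash
python3 -m jog '[0.0005,-0.002,0.03,0.002,0.003,0, 0.0005,-0.002,0.06,0.002,0.003,0, 0.0005,-0.002,0.085,0.002,0.003,0, 0.0005,-0.002,0.0945,0.002,0.003,0, 0.0005,-0.002,0.0945,0.002,0.003,0, 0.0005,-0.002,0.0945,0.002,0.003,0]' && python3 -m jog '[0,0,0,0,0,0,0,0,0,0,0,0,0,0,0,0,0,0,0,0,0,0,0,0,0,0,0,0,0,0]' -1 40 && python3 -c "
from post import *
print(loc(r.sense()['tool_pos']))"
```

```text
time: 11.05
tool_pos: [605.9, 62.6, 193.4]
tcp_rot: [-179.9, -35.2, -5.7]
ft_force: [-0.1, -0.6, -0.3]
finger_gap: 51.1
grip_force: 0.0
time: 11.68
tool_pos: [605.9, 62.4, 193.1]
tcp_rot: [-180.0, -35.2, -5.7]
ft_force: [-7.1, -0.2, 6.6]
finger_gap: 18.9
grip_force: 38.9
[ 68.10147954 -31.36234941  26.8725016 ]
```

```bash
python3 -m jog '[0.0024,-0.0057,0,0,0,0, 0.0053,-0.0158,0,0,0,0, 0.0067,-0.0262,0,0,0,0, 0.0067,-0.0366,0,0,0,0, 0.0053,-0.047,0,0,0,0, 0.0032,-0.0546,0,0,0,0, 0.0014,-0.0595,0,0,0,0, -0.0001,-0.0631,0,0,0,0]' && python3 -m jog '[0,0,0,0,0,0,0,0,0,0,0,0]' && python3 -c "
from wr import *
print(loc(r.sense()['tool_pos']));wrist('w4')"
```

```text
time: 12.68
tool_pos: [613.3, 124.8, 194.3]
tcp_rot: [180.0, -35.4, -5.7]
ft_force: [-2.8, -8.0, -1.1]
finger_gap: 18.9
grip_force: 40.5
time: 12.92
tool_pos: [613.0, 125.2, 194.0]
tcp_rot: [-179.9, -35.3, -5.7]
ft_force: [1.0, -2.0, 6.3]
finger_gap: 18.8
grip_force: 41.1
[69.27648443 31.89212697 27.14957318]
end 2107 [66.  32.6 64.1]
side 2377 [63.6 32.6] 27.1
green 1510 [84.  52.6 -4.6] [[72.7, 43.1, -21.6], [93.3, 62.6, 1.8]]
green top [82.7 53.4  0.6] ((81.72122192382812, 52.85969543457031), (22.098379135131836, 12.566319465637207), 31.909048080444336) phi 32.9
red 14.4
bore 0
```

View pics/w4.png

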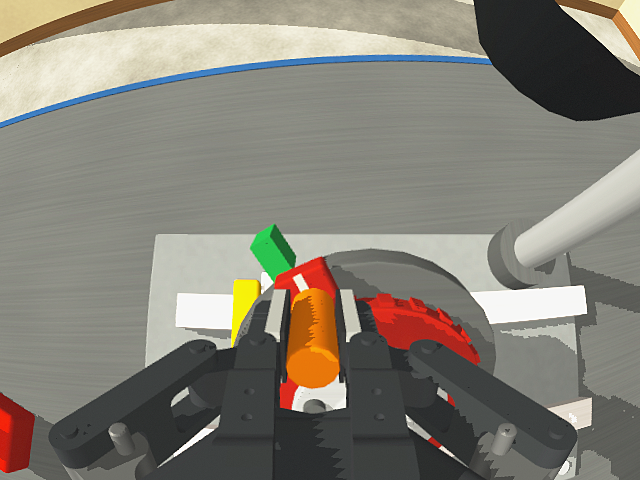

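```bash
python3 -m jog '[-0.001,-0.002,0,0,0,0,-0.002,-0.0045,0,0,0,0,-0.004,-0.0068,0,0,0,0,-0.004,-0.0068,0,0,0,0,-0.004,-0.0068,0,0,0,0]' && python3 -c "
from wr import *
print(loc(r.sense()['tool_pos']));p=wrist()
c=p['pixels'][200:420,200:430]; cv2.imwrite('pics/w5.png',cv2.resize(c,None,fx=2.6,fy=2.6,interpolation=cv2.INTER_CUBIC)[:,:,::-1])"
```

```text
time: 13.6
tool_pos: [610.5, 132.4, 191.8]
tcp_rot: [-179.9, -35.3, -5.8]
ft_force: [1.4, -1.3, 5.9]
finger_gap: 18.9
grip_force: 41.1
[65.41892568 38.77567687 27.14747481]
end 2118 [62.3 39.5 64.1]
side 2380 [59.9 39.5] 33.4
green 1471 [84.  52.9 -4.5] [[73.4, 43.4, -21.5], [93.4, 62.6, 1.8]]
green top [82.8 53.4  0.7] ((82.60140991210938, 53.36122131347656), (20.05223274230957, 12.396740913391113), 32.15156936645508) phi 32.9
red 14.5
bore 20 [-0.4 -9.9 33.6]
```

View pics/w5.png

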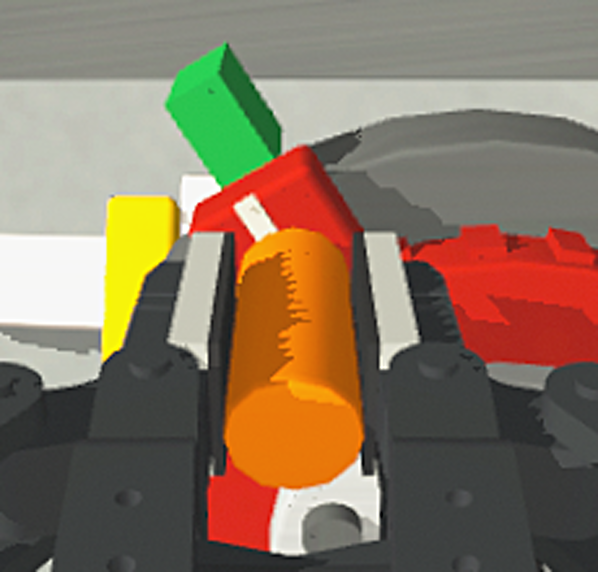

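```bash
python3 -m jog '[0,0,0,0,0,0,0,0,0,0,0,0,0,0,0,0,0,0]' 0.2 && python3 -m jog '[0,0,-0.03,0,0,0,0,0,-0.07,0,0,0,0,0,-0.10,0,0,0,0,0,-0.11,0,0,0,0,0,-0.11,0,0,0,0,0,-0.11,0,0,0]' && python3 -c "
from wr import *
p=wrist('w6');
c=p['pixels']; m=(c.min(2)>150); W=wpts(p,m); v,u_=np.nonzero(m&(p['range_z']>0)); R_=np.hypot(W[:,0]+3,W[:,1]); k=(R_>70)&(R_<96)&(W[:,1]>20)&(W[:,1]<70)&(abs(W[:,2]-14)<4)&(W[:,0]>40); print('white',k.sum(),W[k].mean(0).round(1) if k.any() else '', cv2.minAreaRect(W[k][:,:2].astype(np.float32)) if k.any() else '')
cv2.imwrite('pics/w6c.png',cv2.resize(c[150:400,150:430],None,fx=2.3,fy=2.3,interpolation=cv2.INTER_CUBIC)[:,:,::-1])"; python3 post.py
```

```text
time: 14.02
tool_pos: [608.8, 132.3, 188.9]
tcp_rot: [-180.0, -35.1, -5.7]
ft_force: [-0.0, 0.6, 0.1]
finger_gap: 51.2
grip_force: 0.0
time: 14.78
tool_pos: [546.1, 138.3, 277.7]
tcp_rot: [180.0, -35.0, -5.7]
ft_force: [-0.1, 0.2, 0.5]
finger_gap: 51.2
grip_force: 0.0
end 775 [61.3 39.4 64.3]
side 507 [60.  39.6] 33.4
green 522 [83.3 53.4 -5.5] [[72.6, 44.1, -22.4], [93.3, 63.0, 2.1]]
green top [82.8 53.5  0.7] ((82.6700668334961, 53.49263000488281), (19.365203857421875, 11.876277923583984), 33.253353118896484) phi 32.9
red 14.5
bore 107 [ 1.2  3.5 33.5]
white 58 [71.8 46.5 15.4] ((71.59388732910156, 46.41211700439453), (7.8435235023498535, 4.014897346496582), 32.816993713378906)
top orange n 110 med [66.5 39.2 53.8] axis [60.1 40.2] r 72.3 phi 33.8 top [18.9 67.3]
red 783 [[-63.0, -64.0, 9.0], [70.0, 65.0, 19.0]] 14.2
post 38 [459.2 106.9 122.4]
scene orange n 119 med [69.1 32.8 39.9] axis [61.2 36.9] r 71.4 phi 31.1 top [18.  63.5]
green 77 [ 88.8  47.  -10.8] phi 27.9
red 278 [[-15.0, -68.0, 8.0], [82.0, 54.0, 15.0]] 12.4
post 0
```

View pics/w6c.png

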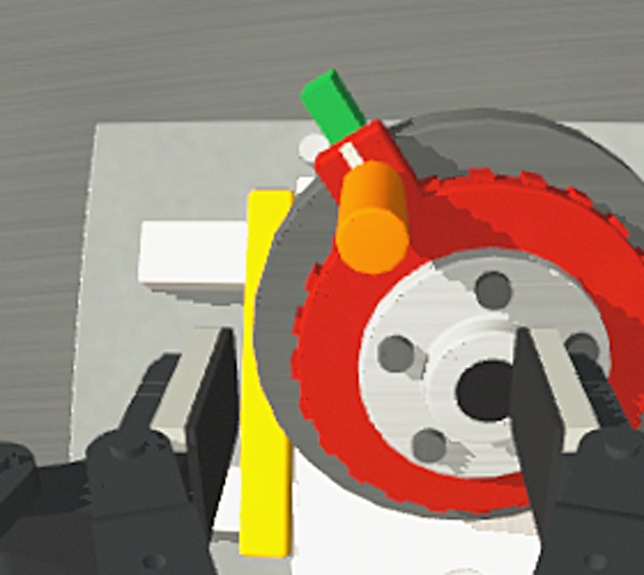

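```bash
python3 -m jog '[0,0,0,0,0,0,0,0,0,0,0,0]' && python3 -c "
from bench import r
print(r.hand_in())"
```

```text
time: 15.18
tool_pos: [546.3, 138.4, 279.2]
tcp_rot: [-180.0, -35.1, -5.7]
ft_force: [0.1, 0.5, 0.4]
finger_gap: 51.2
grip_force: 0.0
the job is handed in; nothing more can be done
None
```

I handed the job in at 15.2 s: the carriage is home against the yellow stop, the collar is on the green mark to within about 1° by the wrist camera, and both are let go with the arm clear of everything; the hand-in gave no verdict.

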